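Draw a woodblock from the slotted rack onto the proofing easel

TASK

The tallest of the three woodcut blocks is wanted on the grey easel. Slide the rack's keeper bar fully open, draw the tall block up out of its slot by its top edge, set it down on the easel's ledge between the end stops, still the same way up and leaning on the backrest, letting go only once it is down, and then slide the keeper bar fully shut over the other blocks. Leave the two lower blocks in their slots, and the ink jar, brayer and ink knife where they are.

Things in the scene. Friction and masses are not known exactly. Their poses are not given: they have to be found in the camera images.
- rack: fixed dark wooden rack, origin on the bench under the middle slot, x across the 3 slots, y along them, z up. Slots lean 30 deg: drawing-out direction (-0.5, 0, 0.866), top nearer the robot. Slot floors centred at x = -60, 0, 60, y 0, z 23 mm; slots 14 mm wide, 108 mm long, walls 4 mm thick, 50 mm up along the slot. Foot x -100..135, y +-65; keeper track at x 118, y -45..155 mm
- tall_block: the tall woodcut block: loose plywood board 9 mm thick (its x), 100 mm wide (its y), 150 mm long (its z), about 85 g, shallow dark carving on its +x face. It starts in any one of the three slots, resting on the slot's -x wall. Origin at the centre of its lower edge, z up along the board
- tall_block_top (a point): centre of the tall block's top edge, 150 mm along z from its origin
- low_block_a: one of two lower blocks: the same board but 120 mm long, same origin and axes; in another slot
- low_block_b: the other lower block, 120 mm long, in the remaining slot
- keeper (a joint): keeper bar, slides (m) along the rack's +y: 0 = shut, over the middle of the blocks' top edges so that none can be drawn out; 0.12 = fully open, 120 mm aside. Stays where left, friction about 1.5 N. Aluminium bar 20 mm wide (y), underside 160 and top 174 mm above the bench, along rack x from -155 to 126 mm, on one post at x 118 mm
- keeper_knob (a point): centre of the black grip on top of the keeper bar, at rack x = -30 mm, 190 mm above the bench, moving with the bar; the grip is 40 mm (rack x) x 16 mm (rack y) x 32 mm high (174 to 206 mm above the bench)
- easel: fixed grey easel leaning 30 deg towards its -x (the robot), origin on the bench under the line where ledge and backrest meet (x 0, z 32 mm, along y). Backrest 150 mm wide, 85 mm up along (-0.5, 0, 0.866), 6 mm thick; the block leans on its +x face. Ledge square to it, 18 mm deep to a lip 14 mm high; end stops 26 mm high, 138 mm apart. Seated block: origin near (4, 0, 34), top (-71, 0, 164) mm
- ink_jar: bystander: closed ink jar, 64 mm across, 75 mm high, origin at the centre of its underside
- brayer: bystander: ink roller lying on the bench; black roller 38 mm across and 110 mm long along its y at the origin, wooden handle reaching 160 mm along its -x
- ink_knife: bystander: spatula-like ink knife 200 mm long lying along its x

How it is judged:
By the outcome, as a careful person would: the job done as asked, in the order asked, and still so for the second after the job is handed in, with the robot touching nothing.
It also fails if it takes over 61 s, if anything falls off the work surface, if the arm or the gripper's body presses on something with over 40 N, if the wrist force passes 120 N, or if a joint passes its speed limit or range.

ROBOT

A 7-joint arm with a two-finger parallel gripper is mounted at the origin on the work surface. World frame = base frame: x ahead of the robot, y to its left, z up, the work surface at z = 0. Lengths are in m, angles in rad, forces in N, time in s.
With the tool pointing down it reaches from about 0.425 to 1.025 m from the base axis. Payload 9.4 kg.
Tool frame: the origin (TCP) lies on the mounting face of the last link; the fingertips stand 186 mm ahead of it and the grasp point (between the pads) lies 167 mm ahead of it; z points along the fingers, y is the line along which they close (so a half turn about z gives the same grasp; the last joint's range is limited). The gripper opens to 93 mm and grips with 3 to 60 N. Pads are 15 mm wide; open, the fingers measure 128 mm over their backs; the gripper's body (75 mm by 188 mm) begins 65 mm behind the grasp point.
Start: joints at [-0.077, 0.599, -0.003, 1.599, 0.002, 0.943, -0.08], TCP at [0.725, 0, 0.405] pointing down, gripper open.
Joint ranges: [-2.57, 2.57], [-0.35, 1.97], [-1.29, 1.29], [0.11, 2.56], [-1.05, 4.19], [0.11, 1.86], [-2.63, 2.63]. Speed limits (rad/s): [2.22, 2.22, 3.01, 3.01, 3.14, 3.14, 3.14].

INTERFACE

Orientations are given as [roll, pitch, yaw] about the fixed x, y, z axes, in that order (R = Rz(yaw) Ry(pitch) Rx(roll)).
In Python, from rig import ctrl, optics gives the robot as it stands. The module is installed in compiled form; this text tells all that it offers.
- The arm moves only by the tool play_rows, never from a script. Its argument "moves" is a list of rows, each an object with "translation": the shift along the tool's x, y, z in mm, a list of three; "rotation": the turn, a rotation vector about the tool's x, y, z in degrees, a list of three; "gripper": the finger opening in mm, from 0 to 93. A call has 1 to 5 rows; each row is the pose to reach, as a shift and turn from the pose commanded when the call began, along the tool's axes at that moment; what a row does not reach only later rows make up. A row lasts 1/12 s, in which the tool goes at most 41.7 mm and 7.16 degrees, less where a joint would pass 70% of its speed; a pose out of reach is approached as far as the arm can. A call with a gripper value outside its range is refused whole. The fingers move at their own pace and stop on an object; "newtons" is the grip in N (left out, the last holds). Time passes only in rows, so rows that repeat a pose let the fingers close. It gives the time, the measured TCP pose, the force, the opening and the grip force at its end, in the units of the state.
- ctrl.get_state(): the state, without advancing time (a new reading comes with each control period).
- optics.grab_frame(name): name is "scene" or "side" or "wrist"; returns the picture (480x640x3 uint8, red, green, blue); there is no depth.
- optics.camera_info(name): a dict with "camera_matrix" (3x3 intrinsics, pixels), "k1" (the pictures are not rectified: a ray, as slopes to the right and down, at radius r is drawn at 1 + k1 r^2 times it, then the intrinsics apply), "cam_to_world" (4x4, takes a point from camera to world coordinates); the wrist camera has in their place "tool_from_camera" (4x4, takes a point from camera to tool coordinates, whose origin is the TCP and whose axes are the flange's). Camera axes: x right, y down, z forward; pixel columns grow to the right and rows downward; lengths in m; the calibration is good to about 2 mm. A picture is of the moment at which its call begins: read the wrist's pose just before it. camera_info takes no time and is no camera call.
- ctrl.sign_off(): hands the job in; it is judged then, once.
The state is a dict: "time_s": time; "joint_pos": joint angles; "qvel": joint speeds; "effort": joint torques, N m; "position": TCP position; "ee_rot": TCP orientation; "contact_force": force on the tool from outside, world axes, zero at the start; "torque": the same for the moment, N m; "width": opening from 0.0 (shut) to 1.0 (fully open); "finger_force": force on a finger pad.
Only numpy, scipy, OpenCV 4.12 (cv2) and the standard library are available. Lean on these libraries where they do the work, as an engineer would, in place of code of your own. Each camera call takes 0.05 s, during which the arm holds its last target. There are 200 camera calls.

## Working session

There is one attempt and no reset: what is moved stays moved. The work goes in short steps, Python scripts to look and compute and a tool call to move; the robot and the scene stay as the last step left them, time stands still between calls to the robot, and variables do not carry over. Pictures are saved under pics/ and viewed, at most 10 in all, crops included, and the job is handed in when it is done.

Besides the shell and the picture viewer there is one more tool, called after "Emit:" as a command line: name --argument value ..., lists and objects as JSON in quotes. play_rows: Moves the arm, as the interface text tells. Its arguments: {"type":"object","properties":{"moves":{"type":"array"},"newtons":{"type":"number"}},"required":["moves"]}

```bash
mkdir -p pics; python3 - <<'E'
from rig import ctrl, optics
import cv2
for n in ("scene","side"):
    cv2.imwrite(f"pics/{n}0.png", optics.grab_frame(n)[:,:,::-1])
    i=optics.camera_info(n); print(n,i)
print(optics.camera_info("wrist")); s=ctrl.get_state(); print(s)
E
```

```text
scene {'camera_matrix': array([[511.75031949,   0.        , 318.03833183],
       [  0.        , 511.75031949, 239.03673193],
       [  0.        ,   0.        ,   1.        ]]), 'k1': 0.019478706312027735, 'cam_to_world': array([[ 8.56460319e-01,  4.05539582e-01, -3.19395317e-01,
         9.13975772e-01],
       [ 5.16212291e-01, -6.73761415e-01,  5.28744197e-01,
        -5.15562500e-01],
       [-7.69540475e-04, -6.17724212e-01, -7.86394434e-01,
         9.87508198e-01],
       [ 0.00000000e+00,  0.00000000e+00,  0.00000000e+00,
         1.00000000e+00]])}
side {'camera_matrix': array([[584.26999019,   0.        , 318.24954921],
       [  0.        , 584.26999019, 243.52978666],
       [  0.        ,   0.        ,   1.        ]]), 'k1': -0.11798203757618014, 'cam_to_world': array([[-0.98542557,  0.12461412, -0.11579187,  0.70176859],
       [ 0.16979399,  0.76184096, -0.62511468,  0.7862595 ],
       [ 0.01031688, -0.63566475, -0.77189629,  1.04968416],
       [ 0.        ,  0.        ,  0.        ,  1.        ]])}
{'camera_matrix': array([[340.44662777,   0.        , 327.28401267]
[... 532 characters left out ...]
[-0.07667453,  0.6000593 , -0.0025612 ,  1.59999696,  0.0018149 ,
        0.94288163, -0.07977771]), 'qvel': array([ 1.98083257e-03, -1.85578484e-03,  9.93723669e-05, -2.67891155e-03,
       -1.23754286e-03, -4.62653057e-04, -9.28668154e-04]), 'effort': array([ 3.72570619e-03, -7.66555166e+01,  1.50162086e+00, -2.52937996e+01,
       -5.23535069e-02,  1.36034010e-02,  2.68517283e-05]), 'position': array([7.24846867e-01, 1.17753497e-06, 4.03954548e-01]), 'ee_rot': array([-3.14025565e+00,  1.27951866e-04,  1.57087513e+00]), 'contact_force': array([ 0.55359472, -0.37196383, -0.07535604]), 'torque': array([-0.01269265, -0.01796752, -0.00114984]), 'finger_force': 0.0, 'width': 0.9987528737207085}
```

View pics/scene0.png

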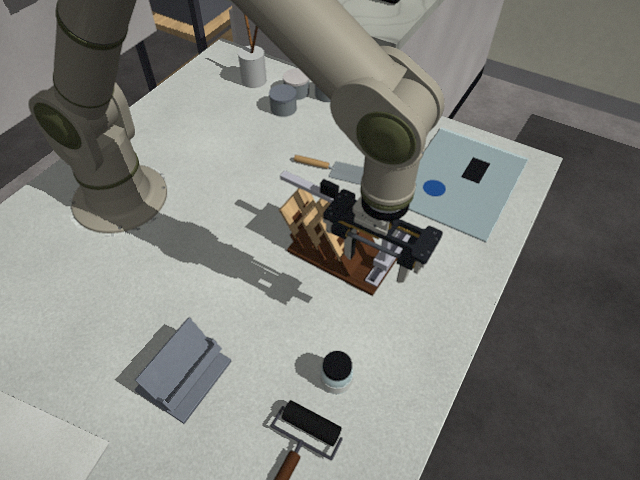

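View pics/side0.png

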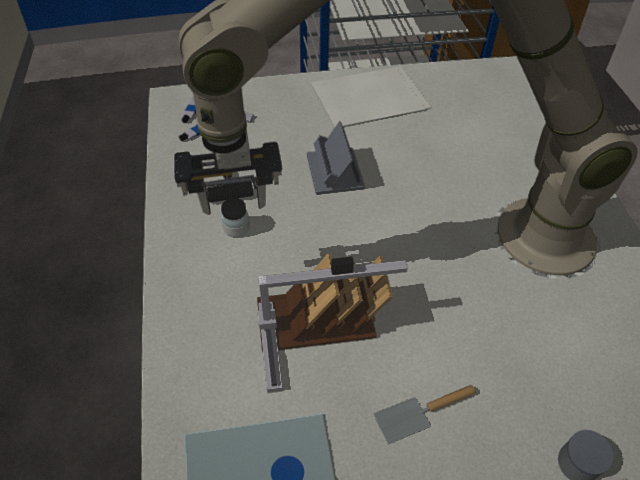

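The scene view shows the easel around (185,370), and the rack is partly hidden by the gripper. The side view shows all of the rack, with the keeper bar from (262,280) to (407,267), the knob at (343,265), and the easel at (335,165). I'll zoom in on these.

```bash
python3 - <<'E'
import cv2,numpy as np
s=cv2.imread("pics/side0.png"); c=cv2.imread("pics/scene0.png")
a=cv2.resize(s[240:400,245:415],None,fx=3.5,fy=3.5,interpolation=cv2.INTER_CUBIC)  # 560x595
b=cv2.resize(s[115:200,300:375],None,fx=2.6,fy=2.6,interpolation=cv2.INTER_CUBIC)
d=cv2.resize(c[315:425,130:235],None,fx=1.9,fy=1.9,interpolation=cv2.INTER_CUBIC)
o=np.zeros((600,800,3),np.uint8); o[:a.shape[0],:a.shape[1]]=a
o[:b.shape[0],600:600+b.shape[1]]=b; o[260:260+d.shape[0],600:600+d.shape[1]]=d
cv2.imwrite("pics/crop1.png",o)
E
```

```text
(no output)
```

View pics/crop1.png

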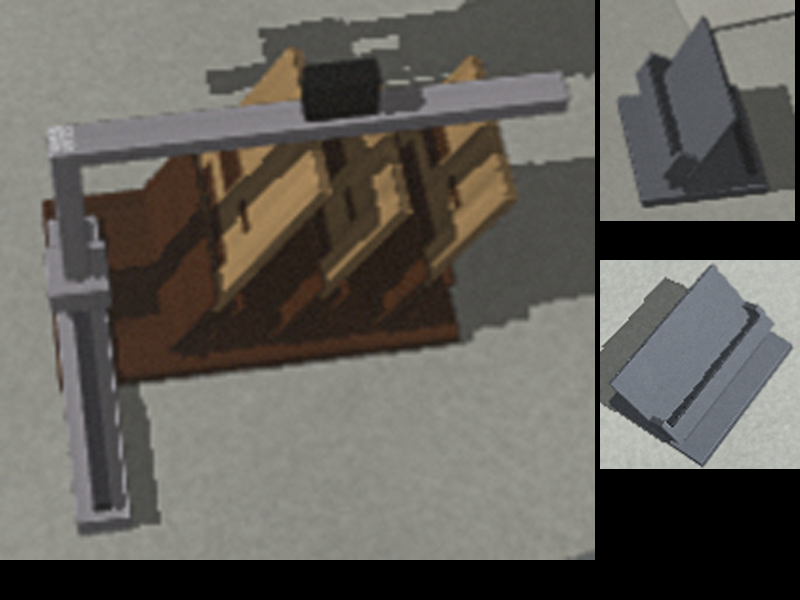

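```bash
cat > h.py <<'E'
import numpy as np
from rig import ctrl, optics
from scipy.optimize import least_squares
from scipy.spatial.transform import Rotation as R
def proj(n,P):
    i=optics.camera_info(n); T=np.array(i["cam_to_world"]) if n!="wrist" else None
    if n=="wrist":
        s=ctrl.get_state(); W=np.eye(4); W[:3,:3]=R.from_euler("xyz",s["ee_rot"]).as_matrix(); W[:3,3]=s["position"]
        T=W@i["tool_from_camera"]
    p=(np.atleast_2d(P)-T[:3,3])@T[:3,:3]; q=p[:,:2]/p[:,2:]
    q=q*(1+i["k1"]*(q**2).sum(1,keepdims=True)); K=i["camera_matrix"]
    return q*[K[0,0],K[1,1]]+K[:2,2]
def w(pose,P):
    x,y,a=pose; c,s=np.cos(a),np.sin(a); P=np.atleast_2d(P)/1000.
    return np.c_[x+c*P[:,0]-s*P[:,1], y+s*P[:,0]+c*P[:,1], P[:,2]]
def fit(obs,x0):
    f=lambda p: np.concatenate([(proj(n,w(p,P))-px).ravel() for n,P,px in obs])
    r=least_squares(f,x0,loss="soft_l1",f_scale=1.5); return r.x,f(r.x).reshape(-1,2)
E
python3 - <<'E'
from h import *
A=lambda v:np.array([245,240])+np.array(v)/3.5
rack=[("side",[-10,8,174],A((305,122))),("side",[-50,8,174],A((380,114))),("side",[-10,-8,206],A((303,65))),("side",[-50,-8,206],A((376,58))),
("side",[-155,10,160],A((567,105))),("side",[-155,-10,174],A((562,72))),("side",[126,-10,174],A((48,128))),("side",[126,10,174],A((50,152))),("side",[-100,65,0],A((460,342)))]
p,r=fit(rack,[.75,.1,0]); print("rack",p.round(4),np.degrees(p[2]));print(r.round(1).tolist())
d=np.array([-.5,0,.866])
for xs in(-60,0,60):
  o=np.array([xs,0,23])-2.5*np.array([.866,0,.5])
  for L in(120,150):
    P=[o+d*L+[0,y,0] for y in(-50,50)]
    q=proj("side",w(p,P)); print(xs,L,((q-[245,240])*3.5).round().tolist())
S=lambda v:np.array([300,115])+(np.array(v)-[600,0])/2.6
C=lambda v:np.array([130,315])+(np.array(v)-[600,260])/1.9
e=[("scene",[-45,75,104],C((712,265))),("scene",[-45,-75,104],C((610,383))),("side",[-45,-75,104],S((705,18))),("side",[-45,75,104],S((738,98)))]
p,r=fit(e,[.6,-.3,0]);print("easel",p.round(4),np.degrees(p[2]));print(r.round(1).tolist())
E
```

```text
rack [ 0.5676  0.148  -0.018 ] -1.0319095270763412
[[0.0, 0.2], [-0.3, -0.0], [-0.3, -0.8], [0.2, -1.3], [0.0, 1.3], [-0.2, -2.0], [-0.3, -0.8], [0.0, 1.1], [1.1, 4.6]]
-60 120 [[478.0, 69.0], [519.0, 213.0]]
-60 150 [[509.0, 38.0], [551.0, 182.0]]
0 120 [[376.0, 81.0], [411.0, 226.0]]
0 150 [[405.0, 50.0], [442.0, 196.0]]
60 120 [[272.0, 93.0], [301.0, 240.0]]
60 150 [[299.0, 62.0], [331.0, 210.0]]
easel [ 0.4827 -0.2927  0.0072] 0.4137988016532019
[[-0.6, -1.1], [-0.9, 0.1], [-1.0, -0.4], [-1.0, 8.2]]
```

Emit:
play_rows --moves '[{"translation": [20,-25,-25],"rotation": [0,0,0],"gripper": 93},{"translation": [50,-62,-46],"rotation": [0,0,0],"gripper": 93},{"translation": [80,-100,-46],"rotation": [0,0,0],"gripper": 93},{"translation": [110,-138,-46],"rotation": [0,0,0],"gripper": 93},{"translation": [130,-164,-46],"rotation": [0,0,0],"gripper": 93}]'

```text
time_s: 0.52
position: [0.5706, 0.1221, 0.4508]
ee_rot: [3.141, -0.0, 1.571]
contact_force: [1.2, 0.9, 0.1]
width: 0.998
finger_force: 0.0
```

Emit:
play_rows --moves '[{"translation": [10,-13,0],"rotation": [0,0,0],"gripper": 93},{"translation": [14,-22,0],"rotation": [0,0,0],"gripper": 93},{"translation": [14,-22,0],"rotation": [0,0,0],"gripper": 93},{"translation": [14,-22,0],"rotation": [0,0,0],"gripper": 93}]'

```text
time_s: 0.85
position: [0.5509, 0.1346, 0.4507]
ee_rot: [3.141, 0.0, 1.57]
contact_force: [-0.0, -1.5, -0.3]
width: 1.0
finger_force: 0.0
```

```bash
python3 - <<'E'
from h import *
import cv2
A=lambda v:np.array([245,240])+np.array(v)/3.5
d=np.array([-.5,0,.866]); rack=[]
def top(xs,L,y): return np.array([xs,y,23])-2.5*np.array([.866,0,.5])+d*L
for P,v in [([-10,8,174],(305,122)),([-50,8,174],(380,114)),([-10,-8,206],(303,65)),([-50,-8,206],(376,58)),([-155,-10,174],(562,72)),([126,-10,174],(48,128)),([-100,65,0],(460,342)),
 (top(60,150,50),(330,193)),(top(60,150,-50),(297,48)),(top(0,120,50),(411,210)),(top(-60,120,50),(517,196)),(top(-60,120,-50),(477,58))]: rack.append(("side",P,A(v)))
p,r=fit(rack,[.56,.15,0]);print(p.round(4),r.round(1).tolist())
s=ctrl.get_state();print(s["time_s"],s["position"],s["ee_rot"],s["contact_force"])
im=optics.grab_frame("wrist")[:,:,::-1].copy(); cv2.imwrite("pics/w1.png",im)
P=[[x,y,206] for x in(-10,-50) for y in(-8,8)]+[top(60,150,50),top(60,150,-50)]
print(proj("wrist",w(p,P)).round().tolist())
E
```

```text
[0.567  0.1447 0.0074] [[0.1, -1.4], [-0.4, -2.0], [-0.5, -2.4], [-0.1, -3.2], [-1.0, -4.9], [-0.2, -0.8], [1.5, 2.0], [0.8, 3.0], [-0.0, 2.6], [0.3, 2.4], [0.6, 1.9], [-0.7, 0.8]]
0.85 [0.55087795 0.13456667 0.45069715] [3.14097543e+00 4.87418704e-04 1.57031705e+00] [-0.04646647 -1.49921622 -0.28311363]
[[335.0, 248.0], [335.0, 226.0], [278.0, 249.0], [276.0, 226.0], [324.0, 159.0], [326.0, 275.0]]
```

View pics/w1.png

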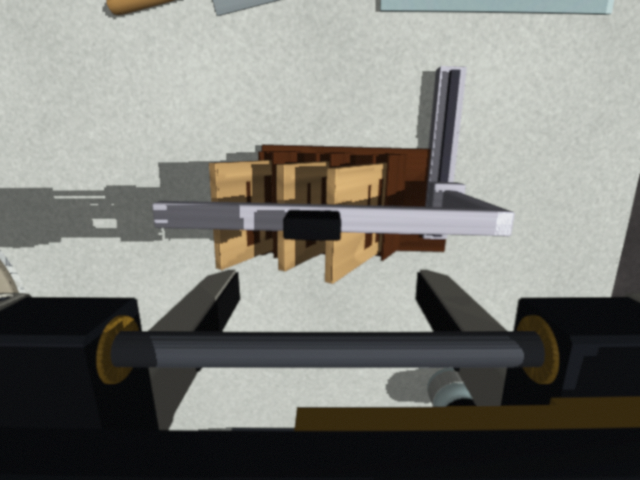

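The wrist view shows the knob top at about (283–341, 212–238) and the bar running from (155,203) to (512,211), so the rack has a slight negative yaw. The tall block is the right-hand one, with its top edge from (331,280) to (333,168). I'll fit the rack pose from these points.

```bash
python3 - <<'E'
from h import *
import cv2
d=np.array([-.5,0,.866])
def top(xs,L,y): return np.array([xs,y,23])-2.5*np.array([.866,0,.5])+d*L
ob=[("wrist",P,np.array(v)) for P,v in [([-10,8,206],(341,212)),([-50,8,206],(285,212)),([-10,-8,206],(340,238)),([-50,-8,206],(283,238)),([126,10,174],(512,211)),([-155,10,174],(154,203)),([-155,-10,174],(154,227)),
 (top(60,150,-50),(330,280)),(top(60,150,50),(332,167)),(top(0,120,-50),(282,269)),(top(0,120,50),(282,166)),(top(-60,120,-50),(221,267)),(top(-60,120,50),(214,164))]]
p,r=fit(ob,[.567,.145,0]);print(p.round(4),r.round(1).tolist())
p2,r=fit(ob[:7],[.567,.145,0]);print("bar only",p2.round(4),r.round(1).tolist())
for q in(p,p2): print(w(q,[[-30,0,190],top(60,150,0)]).round(4).tolist())
E
```

```text
[ 0.5719  0.1491 -0.0236] [[1.5, 7.0], [-1.4, 5.8], [1.7, 3.6], [0.9, 2.5], [3.8, 0.1], [-1.6, 0.9], [1.3, 2.0], [-0.6, -10.0], [0.2, -14.0], [-0.1, -9.7], [-1.7, -14.9], [-2.1, -9.0], [-2.1, -14.2]]
bar only [ 0.5712  0.1512 -0.0236] [[0.6, 4.0], [-2.5, 2.8], [0.9, 0.7], [-0.1, -0.4], [3.4, -2.5], [-2.8, -1.8], [0.1, -0.5]]
[[0.5419, 0.1498, 0.19], [0.5547, 0.1495, 0.1516]]
[[0.5412, 0.1519, 0.19], [0.5541, 0.1516, 0.1516]]
```

```bash
python3 - <<'E'
from h import *
d=np.array([-.5,0,.866])
def top(xs,L,y): return np.array([xs,y,23])-2.5*np.array([.866,0,.5])+d*L
bar=[([-10,8,206],(341,212)),([-50,8,206],(285,212)),([-10,-8,206],(340,238)),([-50,-8,206],(283,238)),([126,10,174],(512,211)),([-155,10,174],(154,203)),([-155,-10,174],(154,227))]
blk=[(top(60,150,-50),(330,280)),(top(60,150,50),(332,167)),(top(0,120,-50),(282,269)),(top(0,120,50),(282,166)),(top(-60,120,-50),(221,267)),(top(-60,120,50),(214,164))]
A=lambda v:np.array([245,240])+np.array(v)/3.5
sb=[([-10,8,174],(305,122)),([-50,8,174],(380,114)),([-10,-8,206],(303,65)),([-50,-8,206],(376,58)),([-155,-10,174],(562,72)),([126,-10,174],(48,128))]
sk=[(top(60,150,50),(330,193)),(top(60,150,-50),(297,48)),(top(0,120,50),(411,210)),(top(-60,120,50),(517,196)),(top(-60,120,-50),(477,58))]
for use in ("wrist","side","both"):
  def f(p):
    o=[]
    for n,B,K,c in(("wrist",bar,blk,lambda v:np.array(v)),("side",sb,sk,A)):
      if use not in(n,"both"): continue
      for L,k in((B,p[3]),(K,0)):
        P=np.array([a for a,_ in L],float)+[0,k*1000,0]
        o.append((proj(n,w(p[:3],P))-[c(v) for _,v in L]).ravel())
    return np.concatenate(o)
  r=least_squares(f,[.57,.145,0,0],loss="soft_l1",f_scale=2);p=r.x
  print(use,p.round(4),f(p).round(0).reshape(-1,2).tolist())
  print(w(p[:3],[[-30,p[3]*1000,190],top(60,150,0)]).round(4).tolist())
E
```

```text
wrist [ 0.5716  0.1382 -0.0231  0.013 ] [[2.0, 4.0], [-2.0, 3.0], [2.0, 1.0], [1.0, -0.0], [4.0, -3.0], [-2.0, -2.0], [1.0, -1.0], [-1.0, 2.0], [-0.0, -0.0], [0.0, 1.0], [-2.0, -2.0], [-1.0, 2.0], [-1.0, -1.0]]
[[0.5419, 0.152, 0.19], [0.5544, 0.1386, 0.1516]]
side [ 0.5668  0.1378 -0.0207  0.0118] [[0.0, 1.0], [0.0, 1.0], [0.0, -0.0], [1.0, -1.0], [0.0, -1.0], [0.0, -0.0], [-1.0, 0.0], [0.0, -0.0], [-1.0, 0.0], [-0.0, 1.0], [-0.0, -1.0]]
[[0.537, 0.1502, 0.19], [0.5496, 0.1382, 0.1516]]
both [ 0.5709  0.1381 -0.0235  0.013 ] [[1.0, 4.0], [-3.0, 3.0], [1.0, 1.0], [-0.0, -0.0], [3.0, -2.0], [-3.0, -2.0], [0.0, -0.0], [-2.0, 2.0], [-1.0, -0.0], [-1.0, 1.0], [-2.0, -2.0], [-2.0, 2.0], [-2.0, -1.0], [-2.0, 2.0], [-2.0, 2.0], [-2.0, 1.0], [-1.0, 0.0], [-1.0, -0.0], [-2.0, 1.0], [-3.0, 1.0], [-2.0, 0.0], [-3.0, 1.0], [-3.0, 1.0], [-2.0, -0.0]]
[[0.5412, 0.1518, 0.19], [0.5537, 0.1385, 0.1516]]
```

Emit:
play_rows --moves '[{"translation": [16,-12,10],"rotation": [0,0,1.3],"gripper": 93},{"translation": [16,-12,45],"rotation": [0,0,1.3],"gripper": 93},{"translation": [16,-12,75],"rotation": [0,0,1.3],"gripper": 93},{"translation": [16,-12,86],"rotation": [0,0,1.3],"gripper": 80},{"translation": [16,-12,86],"rotation": [0,0,1.3],"gripper": 60}]' --newtons 20

```text
time_s: 1.32
position: [0.5394, 0.1501, 0.3624]
ee_rot: [-3.139, 0.002, 1.546]
contact_force: [0.6, 0.5, -0.0]
width: 0.904
finger_force: 0.0
```

Emit:
play_rows --moves '[{"translation": [0,0,0],"rotation": [0,0,0],"gripper": 30},{"translation": [0,0,0],"rotation": [0,0,0],"gripper": 30},{"translation": [0,0,0],"rotation": [0,0,0],"gripper": 30},{"translation": [0,0,0],"rotation": [0,0,0],"gripper": 30},{"translation": [0,0,0],"rotation": [0,0,0],"gripper": 30}]'

```text
time_s: 1.73
position: [0.5384, 0.1512, 0.3653]
ee_rot: [3.141, -0.0, 1.548]
contact_force: [0.1, 0.3, 1.0]
width: 0.548
finger_force: 0.0
```

Emit:
play_rows --moves '[{"translation": [0,0,0],"rotation": [0,0,0],"gripper": 30},{"translation": [0,0,0],"rotation": [0,0,0],"gripper": 30},{"translation": [0,0,0],"rotation": [0,0,0],"gripper": 30}]'

```text
time_s: 1.98
position: [0.5397, 0.1512, 0.3651]
ee_rot: [3.138, -0.001, 1.548]
contact_force: [7.8, 0.4, -3.3]
width: 0.432
finger_force: 20.0
```

Emit:
play_rows --moves '[{"translation": [15,0,0],"rotation": [0,0,0],"gripper": 30},{"translation": [35,0,0],"rotation": [0,0,0],"gripper": 30},{"translation": [55,0,0],"rotation": [0,0,0],"gripper": 30},{"translation": [75,0,0],"rotation": [0,0,0],"gripper": 30},{"translation": [90,0,0],"rotation": [0,0,0],"gripper": 30}]'

```text
time_s: 2.4
position: [0.5419, 0.2422, 0.3651]
ee_rot: [3.137, -0.001, 1.548]
contact_force: [8.0, -2.7, -3.8]
width: 0.427
finger_force: 20.0
```

Emit:
play_rows --moves '[{"translation": [7,0,0],"rotation": [0,0,0],"gripper": 30},{"translation": [12,0,0],"rotation": [0,0,0],"gripper": 30},{"translation": [16,0,0],"rotation": [0,0,0],"gripper": 30},{"translation": [18,0,0],"rotation": [0,0,0],"gripper": 30},{"translation": [18,0,0],"rotation": [0,0,0],"gripper": 30}]'

```text
time_s: 2.82
position: [0.5423, 0.2595, 0.3651]
ee_rot: [3.137, -0.001, 1.548]
contact_force: [7.2, 0.4, -3.7]
width: 0.431
finger_force: 20.0
```

Emit:
play_rows --moves '[{"translation": [2,0,0],"rotation": [0,0,0],"gripper": 30},{"translation": [4,0,0],"rotation": [0,0,0],"gripper": 30},{"translation": [4,0,0],"rotation": [0,0,0],"gripper": 30}]'

```text
time_s: 3.07
position: [0.5426, 0.261, 0.3651]
ee_rot: [3.138, 0.002, 1.546]
contact_force: [6.8, -7.6, 1.4]
width: 0.429
finger_force: 20.0
```

Emit:
play_rows --moves '[{"translation": [-1,0,0],"rotation": [0,0,0],"gripper": 65},{"translation": [-2,0,0],"rotation": [0,0,0],"gripper": 65},{"translation": [-2,0,0],"rotation": [0,0,0],"gripper": 65},{"translation": [-2,0,-20],"rotation": [0,0,0],"gripper": 65},{"translation": [-2,0,-55],"rotation": [0,0,0],"gripper": 65}]'

```text
time_s: 3.48
position: [0.5397, 0.2613, 0.417]
ee_rot: [-3.135, 0.003, 1.549]
contact_force: [1.2, -0.3, -0.5]
width: 0.69
finger_force: 0.0
```

```bash
python3 - <<'E'
from h import *
import cv2
cv2.imwrite("pics/w2.png",optics.grab_frame("wrist")[:,:,::-1]);
s=ctrl.get_state();print(s["time_s"],s["position"],s["ee_rot"])
d=np.array([-.5,0,.866])
def top(xs,L,y): return np.array([xs,y,23])-2.5*np.array([.866,0,.5])+d*L
p=[.570,.1385,-.023]
print(proj("wrist",w(p,[[-10,112,206],[-50,112,206],top(60,150,-50),top(60,150,50)])).round().tolist())
# goal tool pose: z along slot down; x along rack +y
Rk=R.from_euler("z",p[2]).as_matrix(); z=Rk@-d; x=Rk@[0,1,0]; M=np.c_[x,np.cross(z,x),z]
R0=R.from_euler("xyz",s["ee_rot"]).as_matrix()
print("rotvec",np.degrees(R.from_matrix(R0.T@M).as_rotvec()))
for b in(60,-14):
  g=w(p,top(60,150,0)+d*b)[0]-.167*z; print(b,"TCP",g,"tool mm",R0.T@(g-s["position"])*1000)
E
```

```text
3.5333 [0.5412959  0.26196192 0.42562652] [ 3.13791650e+00 -2.74038394e-03  1.54857955e+00]
[[360.0, 281.0], [297.0, 281.0], [342.0, 422.0], [343.0, 325.0]]
rotvec [-2.97901410e+01 -1.65135393e-01  2.43435942e-03]
60 TCP [0.43936956 0.14150503 0.348232  ] tool mm [-122.90308377  -99.5078454    76.69272545]
-14 TCP [0.47635977 0.14065411 0.284148  ] tool mm [-123.10767728  -62.74368749  140.91198963]
```

View pics/w2.png

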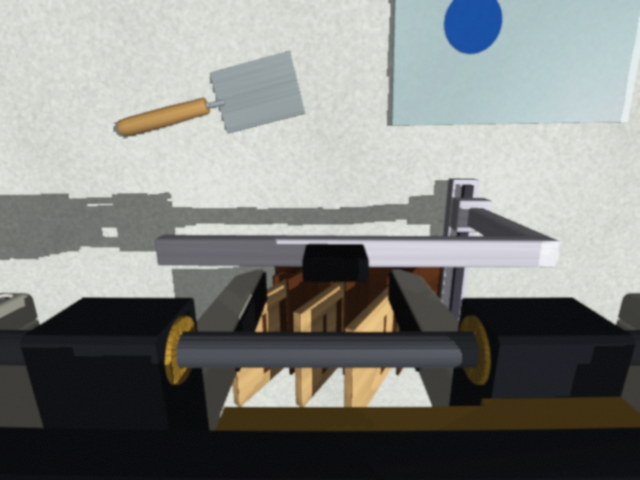

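The bar is at the open stop, with the knob at (335,262) and the tall block top at about (345–385, 300–400). I'll move to the tilted pregrasp next.

Emit:
play_rows --moves '[{"translation": [-30,-20,0],"rotation": [-7,0,0],"gripper": 42},{"translation": [-65,-40,0],"rotation": [-14,0,0],"gripper": 42},{"translation": [-95,-60,20],"rotation": [-21,0,0],"gripper": 42},{"translation": [-118,-80,50],"rotation": [-28,0,0],"gripper": 42},{"translation": [-123,-100,77],"rotation": [-29.8,0,0],"gripper": 42}]'

```text
time_s: 3.95
position: [0.4759, 0.1541, 0.3888]
ee_rot: [2.7, 0.037, 1.522]
contact_force: [-0.1, 0.9, 0.6]
width: 0.456
finger_force: 0.0
```

Emit:
play_rows --moves '[{"translation": [0,0,0],"rotation": [0,0,0],"gripper": 42},{"translation": [0,0,0],"rotation": [0,0,0],"gripper": 42},{"translation": [0,0,0],"rotation": [0,0,0],"gripper": 42},{"translation": [0,0,0],"rotation": [0,0,0],"gripper": 42}]'

```text
time_s: 4.28
position: [0.4789, 0.1566, 0.3898]
ee_rot: [2.701, 0.036, 1.523]
contact_force: [-0.3, 0.0, -0.1]
width: 0.449
finger_force: 0.0
```

```bash
python3 - <<'E'
from h import *
import cv2
s=ctrl.get_state();print(s["time_s"],s["position"],s["ee_rot"],s["joint_pos"].round(2),s["width"])
d=np.array([-.5,0,.866])
def top(xs,L,y): return np.array([xs,y,23])-2.5*np.array([.866,0,.5])+d*L
p=[.570,.1385,-.023]
im=optics.grab_frame("wrist")[:,:,::-1].copy()
for q in proj("wrist",w(p,[top(60,150,-50),top(60,150,50)])): cv2.circle(im,tuple(int(v) for v in q),2,(0,0,255),-1); print(q)
R0=R.from_euler("xyz",s["ee_rot"]).as_matrix()
Rk=R.from_euler("z",p[2]).as_matrix(); z=Rk@-d
print("err rotvec", np.degrees(R.from_matrix(R0.T@np.c_[Rk[:,1],np.cross(z,Rk[:,1]),z]).as_rotvec()))
print("grasp-> top in tool", R0.T@(w(p,top(60,150,0))[0]-(s["position"]+.167*R0[:,2]))*1000)
cv2.imwrite("pics/w3.png",im)
E
```

```text
4.2833 [0.47889067 0.15655259 0.38975824] [2.70083687 0.03571667 1.52330623] [-0.7   0.32  0.26  2.26  0.7   0.26 -1.16] 0.4489188446215957
[281.63173773 319.248674  ]
[274.21529052 187.32058951]
err rotvec [-4.77159784  2.46431882 -0.29424247]
grasp-> top in tool [ -5.615768   -34.16863946  80.54138494]
```

View pics/w3.png

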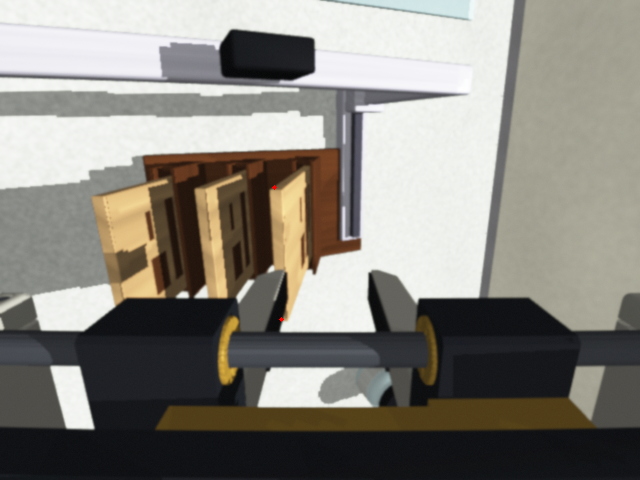

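The block's top corners match the fit: (275,187) and (281,319). The arm stopped short of the pregrasp with joint 6 near its limit, so I'll re-command what's left.

Emit:
play_rows --moves '[{"translation": [-3,-10,5],"rotation": [-1.5,0.8,0],"gripper": 42},{"translation": [-6,-20,10],"rotation": [-3,1.6,0],"gripper": 42},{"translation": [-9,-30,15],"rotation": [-4.8,2.4,0],"gripper": 42},{"translation": [-9,-30,15],"rotation": [-4.8,2.4,0],"gripper": 42},{"translation": [-9,-30,15],"rotation": [-4.8,2.4,0],"gripper": 42}]'

```text
time_s: 4.75
position: [0.4608, 0.147, 0.3669]
ee_rot: [2.627, 0.014, 1.535]
contact_force: [0.2, -0.8, 0.5]
width: 0.448
finger_force: 0.0
```

```bash
cat >> h.py <<'E'
P0=[.570,.1385,-.023]; d=np.array([-.5,0,.866])
def top(xs,L,y): return np.array([xs,y,23])-2.5*np.array([.866,0,.5])+d*L
def goal(pose,Ptop,b):
    "tool frame with grasp point b mm above Ptop along d"
    Rk=R.from_euler("z",pose[2]).as_matrix(); z=Rk@-d; x=Rk[:,1]
    return w(pose,np.asarray(Ptop)+d*b)[0]-.167*z, np.c_[x,np.cross(z,x),z]
def delta(g,M):
    s=ctrl.get_state(); R0=R.from_euler("xyz",s["ee_rot"]).as_matrix()
    print("t",round(s["time_s"],2),"pos",s["position"].round(4),"q",s["joint_pos"].round(3),"w",s["width"],"F",s["contact_force"].round(1))
    print("tool delta",(R0.T@(g-s["position"])*1000).round(1),"rot",np.degrees(R.from_matrix(R0.T@M).as_rotvec()).round(2))
E
python3 -c "
from h import *
for b in(60,-14): delta(*goal(P0,top(60,150,0),b))"
```

```text
t 4.75 pos [0.4608 0.147  0.3669] q [-0.757  0.346  0.325  2.357  1.527  0.146 -2.001] w 0.4483404122130041 F [ 0.2 -0.8  0.5]
tool delta [ -6.  -27.7   5.9] rot [-0.53  1.06 -0.26]
t 4.75 pos [0.4608 0.147  0.3669] q [-0.757  0.346  0.325  2.357  1.527  0.146 -2.001] w 0.4483404122130041 F [ 0.2 -0.8  0.5]
tool delta [ -4.6 -27.   79.8] rot [-0.53  1.06 -0.26]
```

```bash
cat > kin.py <<'E'
from h import *
Q=np.array([[-0.07667453,0.6000593,-0.0025612,1.59999696,0.0018149,0.94288163,-0.07977771],[-.7,.32,.26,2.26,.7,.26,-1.16],[-0.757,0.346,0.325,2.357,1.527,0.146,-2.001]])
X=[([.7248,0,.4040],[-3.14025565,.000128,1.5708]),([.4789,.15655,.38976],[2.70083687,.03571667,1.52330623]),([.4608,.147,.3669],[2.627,.014,1.535])]
Y=lambda a:R.from_euler("y",a); Z=lambda a:R.from_euler("z",a)
def fk(q,k):
    h,x1,y1,a,x2,y2,b,x3,y3,c=k
    r=Z(q[0]); p=np.array([0,0,h])+r.apply([x1,y1,0]); r=r*Y(q[1])*Z(q[2]); p=p+r.apply([x2,y2,a])
    r=r*Y(q[3])*Z(q[4]); p=p+r.apply([x3,y3,b]); r=r*Y(q[5])*Z(q[6]); p=p+r.apply([0,0,c]); return p,r
E
python3 - <<'E'
from kin import *
for q,(p,e) in zip(Q,X):
    m=R.from_euler("xyz",e); r=fk(q,np.zeros(10))[1]; print("tool offset",np.degrees((r.inv()*m).as_rotvec()).round(1))
f=lambda k:np.r_[np.concatenate([(fk(q,k)[0]-x[0])/.002 for q,x in zip(Q,X)]),k[[1,2,4,5,7,8]]/.1]
best=least_squares(f,[.35,0,0,.4,0,0,.4,0,0,.15]); print(best.x.round(3),f(best.x).round(1))
E
```

```text
tool offset [ 0. -0. 90.]
tool offset [ 5.1 -5.  93. ]
tool offset [ 2.7 -2.7 92.8]
[ 0.669 -0.619 -0.356  1.16  -0.146  0.338  1.002  0.006  0.076  0.71 ] [-0.1  0.4  0.2 -1.  -0.5  0.4  1.   0.1 -0.6 -6.2 -3.6 -1.5  3.4  0.1
  0.8]
```

```bash
python3 - <<'E'
from kin import *
import itertools
res=[]
for s in itertools.product([1,-1],repeat=3):
  S=np.array([1,1,s[0],1,s[1],1,s[2]])
  m=[fk(q*S,np.zeros(10))[1].inv()*R.from_euler("xyz",x[1]) for q,x in zip(Q,X)]
  e=[np.degrees((m[0].inv()*a).magnitude()) for a in m]
  f=lambda k:np.r_[np.concatenate([(fk(q*S,k)[0]-x[0])/.003 for q,x in zip(Q,X)]),k[[1,2,4,5,7,8]]/.05,(k[[0,3,6,9]]-[.36,.42,.4,.13])/.15]
  b=least_squares(f,[.35,0,0,.42,0,0,.4,0,0,.13]); print(s,np.round(e,1),round(b.cost,1),b.x.round(3))
E
```

```text
(1, 1, 1) [0.  7.1 4.4] 137.3 [ 0.64  -0.598 -0.227  1.061 -0.074  0.225  0.993  0.038  0.067  0.534]
(1, 1, -1) [  0.  120.7 142.7] 137.3 [ 0.64  -0.598 -0.227  1.061 -0.074  0.225  0.993  0.038  0.067  0.534]
(1, -1, 1) [  0.   82.7 177.9] 364.7 [ 0.617 -0.561  0.188 -0.062  0.819 -0.023  0.896  0.139 -0.088 -0.941]
(1, -1, -1) [ 0.  44.  44.3] 364.7 [ 0.617 -0.561  0.188 -0.062  0.819 -0.023  0.896  0.139 -0.088 -0.941]
(-1, 1, 1) [ 0.  23.9 33.2] 870.3 [-1.504  0.63   0.439  1.998 -1.194 -0.279 -0.152 -0.116 -0.072  0.596]
(-1, 1, -1) [  0.  143.8 117.6] 870.3 [-1.504  0.63   0.439  1.998 -1.194 -0.279 -0.152 -0.116 -0.072  0.596]
(-1, -1, 1) [  0.   65.7 151.8] 151.2 [-1.195  0.431 -0.026  0.5    0.103  0.061 -0.066  0.041  0.026 -1.239]
(-1, -1, -1) [ 0.  72.5 79.3] 151.2 [-1.195  0.431 -0.026  0.5    0.103  0.061 -0.066  0.041  0.026 -1.239]
```

Emit:
play_rows --moves '[{"translation": [-2,-9,2],"rotation": [0,0.5,0],"gripper": 42},{"translation": [-4,-18,4],"rotation": [-0.5,1,0],"gripper": 42},{"translation": [-6,-27,6],"rotation": [-0.5,1,0],"gripper": 42},{"translation": [-6,-27,6],"rotation": [-0.5,1,0],"gripper": 42}]'

```text
time_s: 5.08
position: [0.4391, 0.1406, 0.3479]
ee_rot: [2.621, -0.001, 1.543]
contact_force: [-1.0, -0.3, 0.2]
width: 0.447
finger_force: 0.0
```

```bash
python3 -c "
from h import *
delta(*goal(P0,top(60,150,0),60))"
```

```text
t 5.08 pos [0.4391 0.1406 0.3479] q [-0.596  0.351  0.102  2.417  1.916  0.236 -2.41 ] w 0.4467842105508947 F [-1.  -0.3  0.2]
tool delta [ 0.9  0.4 -0.2] rot [-0.17  0.1  -0.27]
```

Emit:
play_rows --moves '[{"translation": [0,0,0],"rotation": [0,0,7],"gripper": 42},{"translation": [0,0,0],"rotation": [0,0,14],"gripper": 42},{"translation": [0,0,0],"rotation": [0,0,21],"gripper": 42},{"translation": [0,0,0],"rotation": [0,0,28],"gripper": 42},{"translation": [0,0,0],"rotation": [0,0,35],"gripper": 42}]'

```text
time_s: 5.5
position: [0.4417, 0.1431, 0.344]
ee_rot: [2.661, -0.208, 1.158]
contact_force: [-0.2, 0.2, -1.3]
width: 0.453
finger_force: 0.0
```

```bash
python3 -c "
from h import *
delta(*goal(P0,top(60,150,0),60))"
```

```text
t 5.5 pos [0.4417 0.1431 0.344 ] q [-0.147  0.393 -0.493  2.386  1.682  0.471 -2.616] w 0.45316071906096067 F [-0.2  0.2 -1.3]
tool delta [-1.5  0.8 -4.8] rot [ -0.11   0.38 -25.15]
```

Emit:
play_rows --moves '[{"translation": [0,0,0],"rotation": [0,0,-7],"gripper": 42},{"translation": [0,0,0],"rotation": [0,0,-14],"gripper": 42},{"translation": [0,0,0],"rotation": [0,0,-21],"gripper": 42},{"translation": [0,0,0],"rotation": [0,0,-28],"gripper": 42},{"translation": [0,0,0],"rotation": [0,0,-35],"gripper": 42}]'

```text
time_s: 5.92
position: [0.4422, 0.1422, 0.3434]
ee_rot: [2.63, 0.094, 1.7]
contact_force: [0.6, 0.4, -0.7]
width: 0.452
finger_force: 0.0
```

Emit:
play_rows --moves '[{"translation": [0,0,0],"rotation": [0,0,-7],"gripper": 42},{"translation": [0,0,0],"rotation": [0,0,-14],"gripper": 42},{"translation": [0,0,0],"rotation": [0,0,-21],"gripper": 42},{"translation": [0,0,0],"rotation": [0,0,-28],"gripper": 42},{"translation": [0,0,0],"rotation": [0,0,-35],"gripper": 42}]'

```text
time_s: 6.33
position: [0.4421, 0.1425, 0.3435]
ee_rot: [2.763, 0.365, 2.266]
contact_force: [-0.1, -0.2, -0.6]
width: 0.452
finger_force: 0.0
```

```bash
python3 -c "
from h import *
delta(*goal(P0,top(60,150,0),60))"
```

```text
t 6.33 pos [0.4421 0.1425 0.3435] q [-0.282  0.374 -0.313  2.394  1.73   0.396 -1.435] w 0.451752580497835 F [-0.1 -0.2 -0.6]
tool delta [-0.8 -0.8 -5.4] rot [-0.34  0.26 45.3 ]
```

Emit:
play_rows --moves '[{"translation": [0,0,0],"rotation": [0,0,-7],"gripper": 42},{"translation": [0,0,0],"rotation": [0,0,-14],"gripper": 42},{"translation": [0,0,0],"rotation": [0,0,-21],"gripper": 42},{"translation": [0,0,0],"rotation": [0,0,-28],"gripper": 42},{"translation": [0,0,0],"rotation": [0,0,-35],"gripper": 42}]'

```text
time_s: 6.75
position: [0.4421, 0.1426, 0.3436]
ee_rot: [3.051, 0.513, 2.924]
contact_force: [0.6, 0.6, -1.1]
width: 0.453
finger_force: 0.0
```

Emit:
play_rows --moves '[{"translation": [0,0,0],"rotation": [0,0,-7],"gripper": 42},{"translation": [0,0,0],"rotation": [0,0,-14],"gripper": 42},{"translation": [0,0,0],"rotation": [0,0,-21],"gripper": 42},{"translation": [0,0,0],"rotation": [0,0,-28],"gripper": 42},{"translation": [0,0,0],"rotation": [0,0,-35],"gripper": 42}]'

```text
time_s: 7.17
position: [0.4421, 0.1426, 0.3436]
ee_rot: [-2.896, 0.464, -2.666]
contact_force: [-0.3, 0.0, 0.7]
width: 0.454
finger_force: 0.0
```

Emit:
play_rows --moves '[{"translation": [0,0,0],"rotation": [0,0,-7],"gripper": 42},{"translation": [0,0,0],"rotation": [0,0,-14],"gripper": 42},{"translation": [0,0,0],"rotation": [0,0,-21],"gripper": 42},{"translation": [0,0,0],"rotation": [0,0,-28],"gripper": 42},{"translation": [0,0,0],"rotation": [0,0,-35],"gripper": 42}]'

```text
time_s: 7.58
position: [0.4421, 0.1426, 0.3437]
ee_rot: [-2.677, 0.245, -2.056]
contact_force: [-0.8, 0.3, -0.4]
width: 0.449
finger_force: 0.0
```

Emit:
play_rows --moves '[{"translation": [0,0,0],"rotation": [0,0,-7],"gripper": 42},{"translation": [0,0,0],"rotation": [0,0,-14],"gripper": 42},{"translation": [0,0,0],"rotation": [0,0,-21],"gripper": 42},{"translation": [0,0,0],"rotation": [0,0,-28],"gripper": 42},{"translation": [0,0,0],"rotation": [0,0,-30],"gripper": 42}]'

```text
time_s: 8.0
position: [0.4422, 0.1428, 0.3437]
ee_rot: [-2.621, -0.008, -1.591]
contact_force: [-0.4, 0.3, -0.5]
width: 0.451
finger_force: 0.0
```

```bash
cat >> h.py <<'E'
_g=goal
def goal(*a):  # flipped tool (half turn about z)
    g,M=_g(*a); return g,M@np.diag([-1,-1,1])
E
python3 -c "
from h import *
delta(*goal(P0,top(60,150,0),60))"
```

```text
t 8.0 pos [0.4422 0.1428 0.3437] q [-0.662  0.368  0.188  2.417  2.017  0.212  0.639] w 0.4509339601554176 F [-0.4  0.3 -0.5]
tool delta [ 1.4  0.1 -5.3] rot [ 0.15 -0.33  0.39]
```

Emit:
play_rows --moves '[{"translation": [1,0,15],"rotation": [0,-0.3,0.4],"gripper": 42},{"translation": [1,0,32],"rotation": [0,-0.3,0.4],"gripper": 42},{"translation": [1,0,46],"rotation": [0,-0.3,0.4],"gripper": 42},{"translation": [1,0,46],"rotation": [0,-0.3,0.4],"gripper": 42}]'

```text
time_s: 8.33
position: [0.4658, 0.1406, 0.302]
ee_rot: [-2.622, 0.002, -1.602]
contact_force: [-0.7, -0.1, -0.5]
width: 0.452
finger_force: 0.0
```

```bash
python3 - <<'E'
from h import *
import cv2
delta(*goal(P0,top(60,150,0),-14))
a=cv2.resize(optics.grab_frame("side")[220:400,235:425,::-1],None,fx=3.2,fy=3.2,interpolation=cv2.INTER_CUBIC)
cv2.imwrite("pics/s4.png",a)
E
```

```text
t 8.33 pos [0.4658 0.1406 0.302 ] q [-0.474  0.468 -0.017  2.4    2.195  0.316  0.463] w 0.4518530356434421 F [-0.7 -0.1 -0.5]
tool delta [-0.3 -0.3 20.8] rot [ 0.24 -0.12 -0.45]
```

View pics/s4.png

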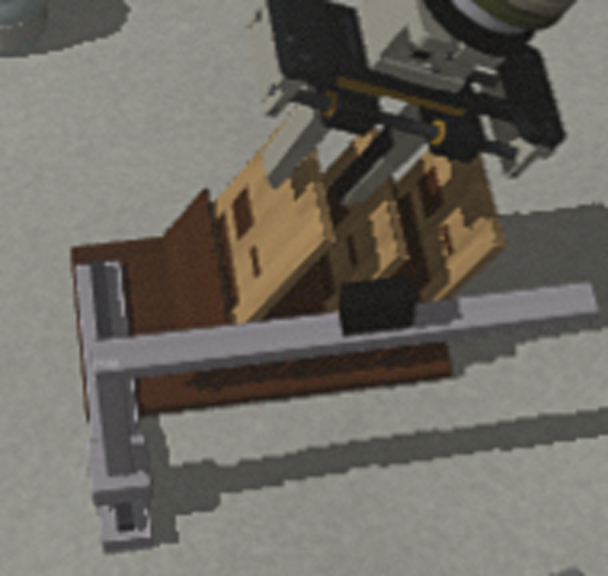

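The fingers straddle the tall block, with one on its carved face near (290,150) and the other between it and the middle block. The bar is clear. I'll descend and grip.

Emit:
play_rows --moves '[{"translation": [0,0,10],"rotation": [0,0,-0.4],"gripper": 42},{"translation": [0,0,20],"rotation": [0,0,-0.4],"gripper": 42},{"translation": [0,0,20],"rotation": [0,0,-0.4],"gripper": 42},{"translation": [0,0,20],"rotation": [0,0,-0.4],"gripper": 0},{"translation": [0,0,20],"rotation": [0,0,-0.4],"gripper": 0}]' --newtons 20

```text
time_s: 8.8
position: [0.4739, 0.1404, 0.2863]
ee_rot: [-2.621, -0.0, -1.594]
contact_force: [-0.2, 0.1, 0.0]
width: 0.354
finger_force: 0.0
```

Emit:
play_rows --moves '[{"translation": [0,0,0],"rotation": [0,0,0],"gripper": 0},{"translation": [0,0,0],"rotation": [0,0,0],"gripper": 0},{"translation": [0,0,0],"rotation": [0,0,0],"gripper": 0},{"translation": [0,0,0],"rotation": [0,0,0],"gripper": 0},{"translation": [0,0,0],"rotation": [0,0,0],"gripper": 0}]'

```text
time_s: 9.22
position: [0.4746, 0.1405, 0.2866]
ee_rot: [-2.619, 0.0, -1.594]
contact_force: [-0.6, 0.2, 4.6]
width: 0.099
finger_force: 20.0
```

```bash
python3 - <<'E'
from h import *
delta(*goal(P0,top(60,150,0),-14))
E
```

```text
t 9.22 pos [0.4746 0.1405 0.2866] q [-0.432  0.507 -0.062  2.393  2.248  0.353  0.425] w 0.09919426047638873 F [-0.6  0.2  4.6]
tool delta [-0.2 -0.3  3. ] rot [ 0.05 -0.01 -0.03]
```

Emit:
play_rows --moves '[{"translation": [0,0,-10],"rotation": [0,0,0],"gripper": 0},{"translation": [0,0,-28],"rotation": [0,0,0],"gripper": 0},{"translation": [0,0,-46],"rotation": [0,0,0],"gripper": 0},{"translation": [0,0,-64],"rotation": [0,0,0],"gripper": 0},{"translation": [0,0,-72],"rotation": [0,0,0],"gripper": 0}]'

```text
time_s: 9.63
position: [0.4367, 0.141, 0.35]
ee_rot: [-2.622, 0.002, -1.594]
contact_force: [-0.5, -0.2, -1.2]
width: 0.098
finger_force: 20.0
```

```bash
python3 - <<'E'
from h import *
E=[.4827,-.2927,.007]
for b in (-11,30,60): delta(*goal(E,[-71,0,164],b))
s=least_squares(lambda p:(proj("scene",[[p[0],p[1],.075]])-[337,362]).ravel(),[.7,-.2]);print("jar",s.x)
print("easel corners in side",proj("side",w(E,[[-45,-75,104],[-45,75,104],[0,75,32],[25,75,20]])).round().tolist())
E
```

```text
t 9.63 pos [0.4367 0.141  0.35  ] q [-0.679  0.349  0.207  2.424  1.999  0.196  0.653] w 0.09757733043914354 F [-0.5 -0.2 -1.2]
tool delta [437.2 105.4  -2.8] rot [ 0.23 -0.74 -1.56]
t 9.63 pos [0.4367 0.141  0.35  ] q [-0.679  0.349  0.207  2.424  1.999  0.196  0.653] w 0.09757733043914354 F [-0.5 -0.2 -1.2]
tool delta [437.7 105.6 -43.8] rot [ 0.23 -0.74 -1.56]
t 9.63 pos [0.4367 0.141  0.35  ] q [-0.679  0.349  0.207  2.424  1.999  0.196  0.653] w 0.09757733043914354 F [-0.5 -0.2 -1.2]
tool delta [438.1 105.7 -73.8] rot [ 0.23 -0.74 -1.56]
jar [ 0.72812487 -0.13857829]
easel corners in side [[339.0, 122.0], [352.0, 161.0], [333.0, 185.0], [323.0, 189.0]]
```

Emit:
play_rows --moves '[{"translation": [15,0,-5],"rotation": [0,0,0],"gripper": 0},{"translation": [45,0,-15],"rotation": [0,0,0],"gripper": 0},{"translation": [75,0,-20],"rotation": [0,0,0],"gripper": 0},{"translation": [105,0,-20],"rotation": [0,0,0],"gripper": 0},{"translation": [135,0,-20],"rotation": [0,0,0],"gripper": 0}]'

```text
time_s: 10.05
position: [0.4242, 0.0127, 0.3663]
ee_rot: [-2.622, 0.0, -1.592]
contact_force: [0.9, -0.5, -0.6]
width: 0.098
finger_force: 20.0
```

Emit:
play_rows --moves '[{"translation": [30,0,0],"rotation": [0,0,0],"gripper": 0},{"translation": [60,0,0],"rotation": [0,0,0],"gripper": 0},{"translation": [90,0,0],"rotation": [0,0,0],"gripper": 0},{"translation": [115,0,0],"rotation": [0,0,0],"gripper": 0},{"translation": [130,0,0],"rotation": [0,0,0],"gripper": 0}]'

```text
time_s: 10.47
position: [0.4219, -0.1124, 0.3657]
ee_rot: [-2.624, -0.0, -1.594]
contact_force: [0.8, -0.1, -0.6]
width: 0.096
finger_force: 20.0
```

```bash
python3 - <<'E'
from h import *
E=[.4827,-.2927,.007]
delta(*goal(E,[-71,0,164],25))
E
```

```text
t 10.47 pos [ 0.4219 -0.1124  0.3657] q [ 0.452  0.303 -0.374  2.428  2.533  0.106  0.721] w 0.09554934160414391 F [ 0.8 -0.1 -0.6]
tool delta [183.8 106.1 -19.6] rot [ 0.32 -0.88 -1.49]
```

Emit:
play_rows --moves '[{"translation": [10,0,4],"rotation": [0,0,0],"gripper": 0},{"translation": [35,0,8],"rotation": [0,0,0],"gripper": 0},{"translation": [60,0,8],"rotation": [0,0,0],"gripper": 0},{"translation": [85,0,8],"rotation": [0,0,0],"gripper": 0},{"translation": [100,0,8],"rotation": [0,0,0],"gripper": 0}]'

```text
time_s: 10.88
position: [0.4254, -0.188, 0.3579]
ee_rot: [-2.625, -0.003, -1.595]
contact_force: [-0.5, 0.3, -0.4]
width: 0.098
finger_force: 20.0
```

```bash
python3 - <<'E'
from h import *
import cv2
E=[.4827,-.2927,.007]
delta(*goal(E,[-71,0,164],25))
im=optics.grab_frame("wrist")[:,:,::-1].copy()
for q in proj("wrist",w(E,[[-45,-75,104],[-45,75,104],[0,75,32],[0,-75,32]])): print(q.round()); cv2.circle(im,tuple(int(v) for v in q),2,(0,0,255),-1)
cv2.imwrite("pics/w5.png",im)
E
```

```text
t 10.88 pos [ 0.4254 -0.188   0.3579] q [ 0.832  0.388 -0.633  2.36   1.996  0.106  1.438] w 0.09788695444640683 F [-0.5  0.3 -0.4]
tool delta [108.4 106.9 -28.6] rot [ 0.42 -1.03 -1.46]
[536. -55.]
[510. 220.]
[455. 201.]
[467.   9.]
```

View pics/w5.png

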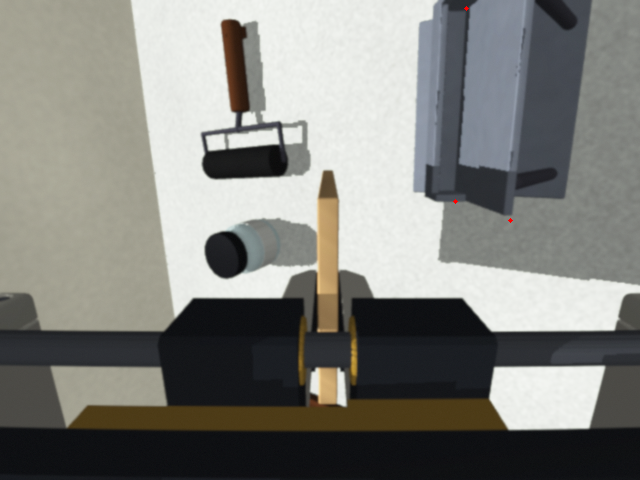

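The wrist view shows the block upright in the grip. The easel's near top corner is at (512,215), against (510,220) predicted, so the easel lies about 3 mm further toward -y. I'll move alongside it and then in.

Emit:
play_rows --moves '[{"translation": [20,5,-3],"rotation": [0,0,0],"gripper": 0},{"translation": [45,15,-8],"rotation": [0,0,0],"gripper": 0},{"translation": [70,25,-14],"rotation": [0,0,-0.5],"gripper": 0},{"translation": [95,35,-20],"rotation": [0,-0.5,-1],"gripper": 0},{"translation": [111,45,-24],"rotation": [0.4,-1,-1.4],"gripper": 0}]'

```text
time_s: 11.35
position: [0.3868, -0.2746, 0.3568]
ee_rot: [-2.623, -0.006, -1.575]
contact_force: [-0.2, 0.3, -1.8]
width: 0.098
finger_force: 20.0
```

```bash
python3 - <<'E'
from h import *
delta(*goal([.4827,-.2957,.007],[-71,0,164],20))
E
```

```text
t 11.35 pos [ 0.3868 -0.2746  0.3568] q [ 1.249  0.477 -0.9    2.315  1.322  0.14   2.35 ] w 0.09800699717374696 F [-0.2  0.3 -1.8]
tool delta [22.3 74.9 -7. ] rot [ 0.3  -0.65 -0.38]
```

Emit:
play_rows --moves '[{"translation": [5,8,-2],"rotation": [0,0,0],"gripper": 0},{"translation": [10,16,-4],"rotation": [0,0,0],"gripper": 0},{"translation": [14,24,-6],"rotation": [0.3,-0.6,-0.4],"gripper": 0},{"translation": [18,32,-7],"rotation": [0.3,-0.6,-0.4],"gripper": 0},{"translation": [22,38,-7],"rotation": [0.3,-0.6,-0.4],"gripper": 0}]'

```text
time_s: 11.77
position: [0.3494, -0.2966, 0.3435]
ee_rot: [-2.619, -0.0, -1.566]
contact_force: [0.4, -0.8, -0.2]
width: 0.095
finger_force: 20.0
```

```bash
python3 - <<'E'
from h import *
delta(*goal([.4827,-.2957,.007],[-71,0,164],20))
E
```

```text
t 11.77 pos [ 0.3494 -0.2966  0.3435] q [ 1.379  0.513 -0.951  2.349  1.431  0.129  2.336] w 0.0953650068781187 F [ 0.4 -0.8 -0.2]
tool delta [ 0.1 35.8 -0.3] rot [ 0.07 -0.07 -0.11]
```

Reachable so far. Continuing in.

Emit:
play_rows --moves '[{"translation": [0,8,0],"rotation": [0,0,0],"gripper": 0},{"translation": [0,17,0],"rotation": [0,0,0],"gripper": 0},{"translation": [0,26,0],"rotation": [0,0,0],"gripper": 0},{"translation": [0,33,0],"rotation": [0,0,0],"gripper": 0},{"translation": [0,33,0],"rotation": [0,0,0],"gripper": 0}]'

```text
time_s: 12.18
position: [0.3206, -0.2965, 0.3266]
ee_rot: [-2.62, 0.001, -1.566]
contact_force: [1.2, 0.2, -1.2]
width: 0.101
finger_force: 20.0
```

```bash
python3 - <<'E'
from h import *
import cv2
E=[.4827,-.2957,.007]
delta(*goal(E,[-71,0,164],-11))
a=cv2.resize(optics.grab_frame("side")[80:220,260:420,::-1],None,fx=2.5,fy=2.5,interpolation=cv2.INTER_CUBIC)
b=cv2.resize(optics.grab_frame("scene")[270:440,110:270,::-1],None,fx=2.5,fy=2.5,interpolation=cv2.INTER_CUBIC)
o=np.zeros((430,800,3),np.uint8);o[:350,:400]=a;o[:425,400:]=b;cv2.imwrite("pics/p6.png",o)
E
```

```text
t 12.18 pos [ 0.3206 -0.2965  0.3266] q [ 1.476  0.573 -1.045  2.402  1.727  0.193  2.082] w 0.10090520715838054 F [ 1.2  0.2 -1.2]
tool delta [ 0.3  2.4 30.3] rot [ 0.11 -0.01 -0.14]
```

View pics/p6.png

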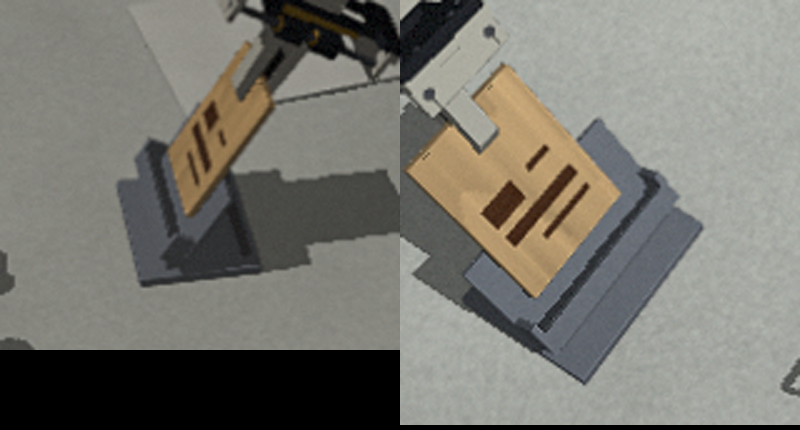

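The block is in front of the backrest and centred between the end stops, with its lower edge just above the ledge. I'll lower it gently.

Emit:
play_rows --moves '[{"translation": [0,0,6],"rotation": [0,0,0],"gripper": 0},{"translation": [0,0,14],"rotation": [0,0,0],"gripper": 0},{"translation": [0,0,20],"rotation": [0,0,0],"gripper": 0},{"translation": [0,0,23],"rotation": [0,0,0],"gripper": 0},{"translation": [0,0,23],"rotation": [0,0,0],"gripper": 0}]'

```text
time_s: 12.7
position: [0.3339, -0.2969, 0.3072]
ee_rot: [-2.618, 0.0, -1.565]
contact_force: [-0.2, -0.2, -1.0]
width: 0.096
finger_force: 20.0
```

Emit:
play_rows --moves '[{"translation": [0,0,1],"rotation": [0,0,0],"gripper": 0},{"translation": [0,0,3],"rotation": [0,0,0],"gripper": 0},{"translation": [0,0,4],"rotation": [0,0,0],"gripper": 0},{"translation": [0,0,4],"rotation": [0,0,0],"gripper": 0}]'

```text
time_s: 13.03
position: [0.3354, -0.2972, 0.304]
ee_rot: [-2.618, -0.001, -1.566]
contact_force: [-0.3, 0.6, -1.5]
width: 0.096
finger_force: 20.0
```

Emit:
play_rows --moves '[{"translation": [0,0,1],"rotation": [0,0,0],"gripper": 0},{"translation": [0,0,2],"rotation": [0,0,0],"gripper": 0},{"translation": [0,0,3],"rotation": [0,0,0],"gripper": 0},{"translation": [0,0,3],"rotation": [0,0,0],"gripper": 0}]'

```text
time_s: 13.37
position: [0.3368, -0.2973, 0.3012]
ee_rot: [-2.618, -0.001, -1.566]
contact_force: [0.6, -0.2, -0.5]
width: 0.094
finger_force: 20.0
```

Emit:
play_rows --moves '[{"translation": [0,0,1],"rotation": [0,0,0],"gripper": 0},{"translation": [0,0,2],"rotation": [0,0,0],"gripper": 0},{"translation": [0,0,2],"rotation": [0,0,0],"gripper": 0}]'

```text
time_s: 13.62
position: [0.3375, -0.297, 0.3001]
ee_rot: [-2.618, -0.002, -1.566]
contact_force: [-8.6, -0.2, 13.5]
width: 0.093
finger_force: 20.0
```

The block has touched the ledge. I'll ease off slightly and press it toward the backrest.

Emit:
play_rows --moves '[{"translation": [0,0,-1],"rotation": [0,0,0],"gripper": 0},{"translation": [0,1,-1],"rotation": [0,0,0],"gripper": 0},{"translation": [0,2,-1],"rotation": [0,0,0],"gripper": 0},{"translation": [0,2,-1],"rotation": [0,0,0],"gripper": 0}]'

```text
time_s: 13.95
position: [0.3354, -0.2973, 0.2993]
ee_rot: [-2.618, -0.001, -1.566]
contact_force: [-0.1, -0.0, -1.8]
width: 0.096
finger_force: 20.0
```

Emit:
play_rows --moves '[{"translation": [0,1,0],"rotation": [0,0,0],"gripper": 0},{"translation": [0,1,0],"rotation": [0,0,0],"gripper": 0},{"translation": [0,1,0],"rotation": [0,0,0],"gripper": 0}]'

```text
time_s: 14.2
position: [0.335, -0.2973, 0.2991]
ee_rot: [-2.618, -0.001, -1.566]
contact_force: [1.8, 0.1, 0.3]
width: 0.095
finger_force: 20.0
```

Emit:
play_rows --moves '[{"translation": [0,1,0.5],"rotation": [0,0,0],"gripper": 0},{"translation": [0,1.5,1],"rotation": [0,0,0],"gripper": 0},{"translation": [0,1.5,1],"rotation": [0,0,0],"gripper": 0}]'

```text
time_s: 14.45
position: [0.3347, -0.2971, 0.2984]
ee_rot: [-2.615, -0.002, -1.565]
contact_force: [-2.6, 0.4, 16.1]
width: 0.093
finger_force: 20.0
```

Emit:
play_rows --moves '[{"translation": [0,-0.5,-0.5],"rotation": [0,0,0],"gripper": 20},{"translation": [0,-0.5,-0.5],"rotation": [0,0,0],"gripper": 30},{"translation": [0,-0.5,-0.5],"rotation": [0,0,0],"gripper": 40},{"translation": [0,-0.5,-0.5],"rotation": [0,0,0],"gripper": 40},{"translation": [0,-0.5,-0.5],"rotation": [0,0,0],"gripper": 40}]'

```text
time_s: 14.87
position: [0.3339, -0.2972, 0.2978]
ee_rot: [-2.619, -0.001, -1.566]
contact_force: [0.4, -0.3, 0.4]
width: 0.398
finger_force: 0.0
```

```bash
python3 - <<'E'
from h import *
import cv2
E=[.4827,-.2957,.007]
delta(*goal(E,[-71,0,164],-11))
a=cv2.resize(optics.grab_frame("side")[80:220,260:420,::-1],None,fx=2.5,fy=2.5,interpolation=cv2.INTER_CUBIC)
b=cv2.resize(optics.grab_frame("scene")[270:440,110:270,::-1],None,fx=2.5,fy=2.5,interpolation=cv2.INTER_CUBIC)
o=np.zeros((430,800,3),np.uint8);o[:350,:400]=a;o[:425,400:]=b;cv2.imwrite("pics/p7.png",o)
E
```

```text
t 14.87 pos [ 0.3339 -0.2972  0.2978] q [ 1.474  0.7   -1.129  2.406  1.861  0.346  1.957] w 0.39822212164125415 F [ 0.4 -0.3  0.4]
tool delta [-0.5 -0.5 -1.2] rot [ 0.04 -0.09 -0.09]
```

View pics/p7.png

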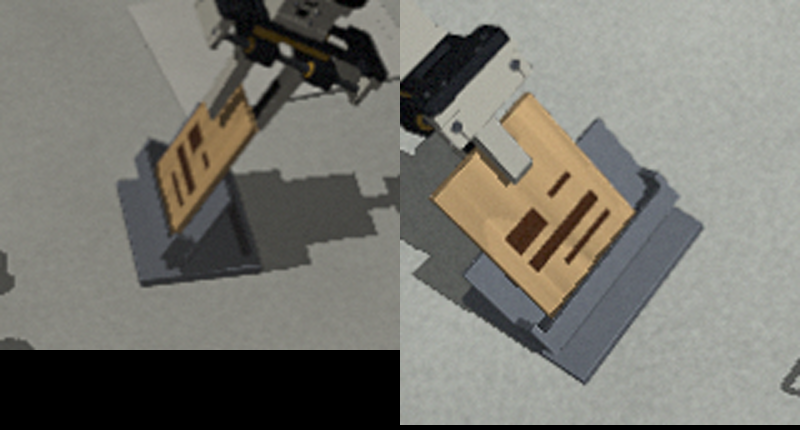

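The block is seated on the ledge behind the lip, between the stops, and leaning on the backrest. The fingers are open, so I'll back out along the block.

Emit:
play_rows --moves '[{"translation": [0,0,-10],"rotation": [0,0,0],"gripper": 40},{"translation": [0,0,-24],"rotation": [0,0,0],"gripper": 40},{"translation": [0,0,-38],"rotation": [0,0,0],"gripper": 40},{"translation": [0,0,-50],"rotation": [0,0,0],"gripper": 40},{"translation": [0,0,-55],"rotation": [0,0,0],"gripper": 40}]'

```text
time_s: 15.38
position: [0.3063, -0.2971, 0.347]
ee_rot: [-2.617, -0.004, -1.566]
contact_force: [-0.0, 0.5, -0.1]
width: 0.429
finger_force: 0.0
```

```bash
python3 - <<'E'
from h import *
Rk=R.from_euler("z",-.0225).as_matrix(); z=np.array([0,0,-1.]);x=-Rk[:,1]
delta(np.array([.5425,.261,.45]),np.c_[x,np.cross(z,x),z])
print(ctrl.get_state()["ee_rot"])
E
```

```text
t 15.38 pos [ 0.3063 -0.2971  0.347 ] q [ 1.509  0.499 -1.021  2.401  1.414  0.117  2.404] w 0.4290795813983689 F [-0.   0.5 -0.1]
tool delta [-556.6 -259.4   28.7] rot [-30.03   0.21   1.59]
[-2.6174929  -0.00354431 -1.56584502]
```

Emit:
play_rows --moves '[{"translation": [0,-20,0],"rotation": [0,0,0],"gripper": 60},{"translation": [0,-45,0],"rotation": [0,0,0],"gripper": 60},{"translation": [-20,-75,0],"rotation": [0,0,0],"gripper": 60},{"translation": [-50,-105,0],"rotation": [0,0,0],"gripper": 60},{"translation": [-85,-130,0],"rotation": [0,0,0],"gripper": 60}]'

```text
time_s: 15.8
position: [0.4191, -0.2138, 0.4107]
ee_rot: [-2.617, 0.001, -1.569]
contact_force: [1.6, 0.9, 0.4]
width: 0.641
finger_force: 0.0
```

Emit:
play_rows --moves '[{"translation": [-25,-20,5],"rotation": [-6,0,0],"gripper": 70},{"translation": [-55,-45,10],"rotation": [-12,0,0],"gripper": 70},{"translation": [-85,-70,18],"rotation": [-18,0,0],"gripper": 70},{"translation": [-115,-100,24],"rotation": [-24,0,1],"gripper": 70},{"translation": [-145,-129,29],"rotation": [-30,0,1.5],"gripper": 70}]'

```text
time_s: 16.22
position: [0.5429, -0.0673, 0.4493]
ee_rot: [3.135, 0.005, -1.591]
contact_force: [2.1, -0.4, -0.2]
width: 0.756
finger_force: 0.0
```

```bash
cat > k.py <<'E'
from h import *
Rk=R.from_euler("z",-.0225).as_matrix(); z=np.array([0,0,-1.]);x=-Rk[:,1]
delta(np.array([.5425,.261,.45]),np.c_[x,np.cross(z,x),z])
E
python3 k.py
```

```text
t 16.22 pos [ 0.5429 -0.0673  0.4493] q [ 0.812  0.582 -1.193  1.911  0.608  1.083  2.488] w 0.7559458097522728 F [ 2.1 -0.4 -0.2]
tool delta [-328.3    7.     1.1] rot [0.38 0.31 0.13]
```

Emit:
play_rows --moves '[{"translation": [-20,1,0],"rotation": [0,0,0],"gripper": 80},{"translation": [-50,2,0],"rotation": [0,0,0],"gripper": 80},{"translation": [-80,4,0],"rotation": [0,0,0],"gripper": 80},{"translation": [-110,5,0],"rotation": [0,0,0],"gripper": 80},{"translation": [-140,7,0],"rotation": [0,0,0],"gripper": 80}]'

```text
time_s: 16.63
position: [0.5379, 0.0726, 0.4494]
ee_rot: [3.141, 0.006, -1.591]
contact_force: [0.2, -0.4, 0.1]
width: 0.861
finger_force: 0.0
```

```bash
python3 k.py
```

```text
t 16.63 pos [0.5379 0.0726 0.4494] q [ 0.55   0.562 -1.171  1.923  0.592  1.058  2.247] w 0.8609804536302507 F [ 0.2 -0.4  0.1]
tool delta [-188.4   -0.9    0.5] rot [0.04 0.33 0.14]
```

Emit:
play_rows --moves '[{"translation": [-35,0,0],"rotation": [0,0,0],"gripper": 93},{"translation": [-75,0,0],"rotation": [0,0,0],"gripper": 93},{"translation": [-115,0,0],"rotation": [0,0,0],"gripper": 93},{"translation": [-155,-1,0],"rotation": [0,0.3,0],"gripper": 93},{"translation": [-188,-1,0],"rotation": [0,0.3,0],"gripper": 93}]'

```text
time_s: 17.05
position: [0.5423, 0.2619, 0.4508]
ee_rot: [3.141, 0.001, -1.59]
contact_force: [0.4, 0.0, 0.5]
width: 1.002
finger_force: 0.0
```

Emit:
play_rows --moves '[{"translation": [0,0,0],"rotation": [0,0,0],"gripper": 93},{"translation": [0,0,0],"rotation": [0,0,0],"gripper": 93}]'

```text
time_s: 17.22
position: [0.5419, 0.2614, 0.4506]
ee_rot: [3.141, 0.001, -1.587]
contact_force: [0.5, 0.5, -0.5]
width: 0.999
finger_force: 0.0
```

```bash
python3 k.py; python3 - <<'E'
from h import *
import cv2
f=optics.grab_frame("wrist"); im=f.max(2)
k=(.5425-.57)
P=np.array([[.5425+a,.261+b,.206] for a in(-.02,.02) for b in(-.008,.008)]); q=proj("wrist",P); print("pred knob top",q.round().tolist())
x0,y0=(q.min(0)-45).astype(int);x1,y1=(q.max(0)+45).astype(int)
m=(im[y0:y1,x0:x1]<45).astype(np.uint8); n,l,st,c=cv2.connectedComponentsWithStats(m)
print([(s[0]+x0,s[1]+y0,s[2],s[3],s[4]) for s in st[1:] if s[4]>100])
E
```

```text
t 17.22 pos [0.5419 0.2614 0.4506] q [ 0.155  0.615 -1.098  1.798  0.608  1.114  1.972] w 0.9993856550402062 F [ 0.5  0.5 -0.5]
tool delta [ 0.4 -0.6  0.6] rot [0.05 0.07 0.39]
pred knob top [[356.0, 240.0], [356.0, 262.0], [298.0, 241.0], [299.0, 263.0]]
[(np.int64(298), np.int64(228), np.int32(56), np.int32(29), np.int32(1546))]
```

The knob is where expected (298–354). I'll descend and grip it.

Emit:
play_rows --moves '[{"translation": [0,0,30],"rotation": [0,0,0],"gripper": 93},{"translation": [0,0,65],"rotation": [0,0,0],"gripper": 93},{"translation": [0,0,85],"rotation": [0,0,0],"gripper": 93},{"translation": [0,0,85],"rotation": [0,0,0],"gripper": 30},{"translation": [0,0,85],"rotation": [0,0,0],"gripper": 30}]' --newtons 20

```text
time_s: 17.68
position: [0.5432, 0.2574, 0.3649]
ee_rot: [3.14, -0.001, -1.593]
contact_force: [-0.2, 0.1, 0.2]
width: 0.901
finger_force: 0.0
```

Emit:
play_rows --moves '[{"translation": [0,0,0],"rotation": [0,0,0],"gripper": 30},{"translation": [0,0,0],"rotation": [0,0,0],"gripper": 30},{"translation": [0,0,0],"rotation": [0,0,0],"gripper": 30},{"translation": [0,0,0],"rotation": [0,0,0],"gripper": 30},{"translation": [0,0,0],"rotation": [0,0,0],"gripper": 30}]'

```text
time_s: 18.1
position: [0.5428, 0.2591, 0.3663]
ee_rot: [-3.141, 0.001, -1.591]
contact_force: [-0.4, 0.7, -0.3]
width: 0.548
finger_force: 0.0
```

Emit:
play_rows --moves '[{"translation": [0,0,0],"rotation": [0,0,0],"gripper": 30},{"translation": [0,0,0],"rotation": [0,0,0],"gripper": 30}]'

```text
time_s: 18.27
position: [0.543, 0.2592, 0.366]
ee_rot: [-3.141, 0.001, -1.591]
contact_force: [-2.2, -0.6, 2.7]
width: 0.428
finger_force: 20.0
```

Emit:
play_rows --moves '[{"translation": [12,0,0],"rotation": [0,0,0],"gripper": 30},{"translation": [35,0,0],"rotation": [0,0,0],"gripper": 30},{"translation": [58,0,0],"rotation": [0,0,0],"gripper": 30},{"translation": [80,0,0],"rotation": [0,0,0],"gripper": 30},{"translation": [98,0,0],"rotation": [0,0,0],"gripper": 30}]'

```text
time_s: 18.68
position: [0.5407, 0.1603, 0.366]
ee_rot: [3.141, 0.001, -1.591]
contact_force: [-0.5, 2.0, -0.5]
width: 0.43
finger_force: 20.0
```

Emit:
play_rows --moves '[{"translation": [6,0,0],"rotation": [0,0,0],"gripper": 30},{"translation": [12,0,0],"rotation": [0,0,0],"gripper": 30},{"translation": [17,0,0],"rotation": [0,0,0],"gripper": 30},{"translation": [20,0,0],"rotation": [0,0,0],"gripper": 30},{"translation": [20,0,0],"rotation": [0,0,0],"gripper": 30}]'

```text
time_s: 19.1
position: [0.5402, 0.1411, 0.3659]
ee_rot: [3.141, -0.0, -1.591]
contact_force: [-3.1, -1.5, 6.1]
width: 0.426
finger_force: 20.0
```

Emit:
play_rows --moves '[{"translation": [2,0,0],"rotation": [0,0,0],"gripper": 30},{"translation": [4,0,0],"rotation": [0,0,0],"gripper": 30},{"translation": [4,0,0],"rotation": [0,0,0],"gripper": 30}]'

```text
time_s: 19.35
position: [0.5401, 0.1386, 0.3659]
ee_rot: [3.141, 0.004, -1.59]
contact_force: [-2.7, 6.4, 1.7]
width: 0.43
finger_force: 20.0
```

Emit:
play_rows --moves '[{"translation": [1.5,0,0],"rotation": [0,0,0],"gripper": 30},{"translation": [1.5,0,0],"rotation": [0,0,0],"gripper": 30},{"translation": [1.5,0,0],"rotation": [0,0,0],"gripper": 30}]'

```text
time_s: 19.6
position: [0.5401, 0.1381, 0.366]
ee_rot: [-3.142, 0.006, -1.589]
contact_force: [-1.8, 9.7, -0.9]
width: 0.43
finger_force: 20.0
```

The force is building against the stop, so the bar is shut. I'll release and retreat.

Emit:
play_rows --moves '[{"translation": [-2,0,0],"rotation": [0,0,0],"gripper": 30},{"translation": [-2,0,0],"rotation": [0,0,0],"gripper": 70},{"translation": [-2,0,0],"rotation": [0,0,0],"gripper": 70},{"translation": [-2,0,0],"rotation": [0,0,0],"gripper": 70},{"translation": [-2,0,-5],"rotation": [0,0,0],"gripper": 70}]'

```text
time_s: 20.02
position: [0.5403, 0.1372, 0.37]
ee_rot: [3.14, -0.0, -1.591]
contact_force: [-0.4, -0.1, 0.6]
width: 0.664
finger_force: 0.0
```

Emit:
play_rows --moves '[{"translation": [0,0,-25],"rotation": [0,0,0],"gripper": 70},{"translation": [0,0,-60],"rotation": [0,0,0],"gripper": 70},{"translation": [0,0,-95],"rotation": [0,0,0],"gripper": 70},{"translation": [0,0,-110],"rotation": [0,0,0],"gripper": 70},{"translation": [0,0,-110],"rotation": [0,0,0],"gripper": 70}]'

```text
time_s: 20.43
position: [0.5407, 0.1384, 0.4846]
ee_rot: [-3.137, 0.002, -1.591]
contact_force: [-0.6, 0.6, 0.2]
width: 0.754
finger_force: 0.0
```

```bash
python3 - <<'E'
from h import *
import cv2
s=ctrl.get_state(); print(s["time_s"],s["position"],s["width"],s["contact_force"])
def dark(n,c,rx,ry,th=45):
    f=optics.grab_frame(n).max(2); x,y=np.round(c).astype(int); m=(f[y-ry:y+ry,x-rx:x+rx]<th).astype(np.uint8)
    _,l,st,ce=cv2.connectedComponentsWithStats(m); i=1+st[1:,4].argmax(); return st[i],ce[i]+[x-rx,y-ry]
c=proj("wrist",[[.540,.1395,.206]])[0]; print("wrist knob pred",c.round(1),"got",dark("wrist",c,45,30))
# block on the easel: wood-coloured area before/after release
a=cv2.imread("pics/p7.png")[:425,400:]; b=optics.grab_frame("scene")[270:440,110:270,::-1]; cv2.imwrite("pics/end.png",b)
hsv=lambda i:cv2.inRange(cv2.cvtColor(np.ascontiguousarray(i),cv2.COLOR_BGR2HSV),(8,60,90),(30,255,255))
for m in(cv2.resize(hsv(a),(160,170)),hsv(b)):
    ys,xs=np.nonzero(m>127); print("wood",len(xs),xs.mean().round(1),ys.mean().round(1),xs.min(),xs.max(),ys.min(),ys.max())
E
```

```text
20.4333 [0.54067448 0.1383986  0.48461211] 0.754314102530401 [-0.63695574  0.60764387  0.15984848]
wrist knob pred [330.4 237.4] got (array([  21,   15,   49,   27, 1190], dtype=int32), array([329.90588235, 234.35378151]))
wood 3020 53.7 81.5 12 93 37 125
wood 3343 52.6 79.7 11 93 37 125
```

```bash
python3 -c "
from rig import ctrl
print(ctrl.sign_off())"
```

```text
the job is handed in; nothing more can be done
None
```

The job is handed in at about 20 s: the tall block is on the easel ledge, leaning on the backrest between the end stops, and the keeper bar is shut against its stop over the two lower blocks; joint 6 read 0.106 rad in transit against its listed 0.11 minimum, which the judge could count as out of range.

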